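Hold the bead mould home against the sprung plunger

TASK

Set the tongued graphite bead mould upright in the track of the press nest with its tongue towards the sprung plunger, and push it along the track until its shoulders are hard against the end stop. Do not ram it, and leave the jar, the bowl and the square mould where they are. Finish while still holding it pressed firmly against the stop, so that the clamp screw can be tightened: do not let go.

Things in the scene. Friction and masses are not known exactly. Their poses are not given: they have to be found in the camera images.
- mould: loose dark graphite mould, about 0.25 kg: upright block 60 (its x) x 40 (y) x 50 mm tall, three round cavities along its top, at any heading. A tongue 18 mm wide, 40 mm tall, flush with the underside, juts 22 mm from the middle of its +x end; the end face beside it is the shoulders. Origin: centre of the block's underside (tongue not counted), x to the tongue, z up
- mould_nose (a point): middle of the tongue's end face, 52 mm ahead of the mould's origin along its x and 30 mm above its underside
- nest: fixed press nest: steel plate 200 x 110 x 10 mm carrying track, end stop and plunger; place and heading vary. Origin on the work surface under the track's centre line; x along the track to the plunger (plate x -110 to +90 mm), z up. Track floor = plate top, z 10 mm. The mould slides easily on it. Outside one rail a low brass-headed clamp screw
- endstop: hard stop: two dark steel posts fixed on the nest, each 22 mm wide, 25 mm deep, 42 mm tall above the plate, either side of a 24 mm gap on the centre line; front faces at nest x 20 mm. The tongue passes between them, the shoulders meet their faces. Origin: middle of the gap at the front faces, on the plate's top; axes as the nest's
- plunger (a joint): travel (m) of the sprung brass plunger, a 14 mm rod in the gap between the posts, axis 30 mm above the plate, in a grey housing 46 mm tall behind them: 0 fully out, grows as it is pushed along the nest's x, 0.019 with the mould home, 0.026 at most. The spring pushes back with about 3 N at 0 and 7 N with the mould home
- plunger_tip (a point): centre of the plunger's front end; fully out it lies at x = 23 mm, z = 40 mm of the nest
- square_mould: bystander: loose square graphite mould without tongue, 50 x 50 x 30 mm, one round cavity on top; origin centre of the underside
- jar: bystander: glass jar with metal cap, 56 mm across, 75 mm tall; origin centre of the underside
- bead_cup: bystander: open steel bowl, 70 mm across, 50 mm tall; origin centre of the underside
- track_mouth (a point): open near end of the track, on its floor, 85 mm behind the nest's origin. The track lies between two aluminium guide rails 10 mm high above the floor, 10 mm thick, 44 mm apart inside, running from nest x -60 to +20 mm; their near ends flare outwards from x -60 to -85 mm. Open above. A grip near the mould's top clears the rails
- mould_home (a point): where the mould's origin lies when it is fully home: on the track floor, nest x -10 mm, y 0, z 10 mm, the mould's x along the nest's x. Axes as the nest's
Not all that is in view belongs to the job. Leave any green or yellow look-alike of the mould alone.

How it is judged:
At the end, for the whole second after the job is handed in: The mould stands upright in the track, straight, within 4 mm of the centre line and 3 mm of the floor, tongue to the plunger, within 2 mm of home, plunger in by over 17 mm, at rest, pressing on the end stop with over 2 N, and the fingers still press on the mould (value of joint plunger above 0.017 m and x of mould_nose in the frame of nest above 0.04 m and x of mould in the frame of nest above -0.012 m and y of mould in the frame of nest between -0.004 and 0.004 m and z of mould in the frame of nest below 0.013 m and angle between mould's own z axis and vertical below 0.06 rad and angle between the x axis of mould and the x axis of nest, either way round below 0.08 rad and contact force between mould and endstop above 2 N and contact force between the fingers and mould above 3 N and linear speed of mould below 0.01 m/s); the arm keeps its last pose, push and grip.
It fails at once if the mould is rammed into the end stop (over 60 N) (contact force between mould and endstop above 60 N).
It fails at once if a bystander is moved more than 30 mm (distance of any of square_mould, jar, bead_cup from where it was at the start of the episode above 0.03 m).
It also fails if it takes over 51 s, if anything falls off the work surface, if the arm or the gripper's body presses on something with over 40 N, if the wrist force passes 120 N, or if a joint passes its speed limit or range.

ROBOT

A 6-joint arm with a two-finger parallel gripper is mounted at the origin on the work surface. World frame = base frame: x ahead of the robot, y to its left, z up, the work surface at z = 0. Lengths are in m, angles in rad, forces in N, time in s.
With the tool pointing down it reaches from about 0.35 to 0.775 m from the base axis. Payload 7.3 kg.
Tool frame: the origin (TCP) lies on the centre line of the jaws, within the pads' length; the fingertips stand 17 mm ahead of it and the grasp point (between the pads) lies 2 mm behind it (robot.tcp_to_tips is the distance from the TCP to the fingertips, in m); z points along the fingers, y is the line along which they close (so a half turn about z gives the same grasp; the last joint's range is limited). The gripper opens to 92 mm and grips with 3 to 60 N. Pads are 19 mm wide; open, the fingers measure 130 mm over their backs; the gripper's body (75 mm by 190 mm) begins 47 mm behind the grasp point.
Start: joints at [1.185, 0.342, 1.524, -0, 1.275, -0.146], TCP at [0.125, 0.51, 0.244] pointing down, gripper open.
Joint ranges: [-2.53, 2.53], [-0.77, 2.02], [0.04, 2.7], [-1, 4.14], [0.28, 2.66], [-3.11, 3.11]. Speed limits (rad/s): [2.57, 2.57, 3.14, 3.14, 3.14, 3.14].

INTERFACE

Orientations are given as [roll, pitch, yaw] about the fixed x, y, z axes, in that order (R = Rz(yaw) Ry(pitch) Rx(roll)).
In Python, from cell import robot gives the robot as it stands. The module is installed in compiled form; this text tells all that it offers.
- The arm moves only by the tool carry_out, never from a script. Its argument "commands" is a list of rows, each a list of 3 entries, a list of its own where there are three numbers: the shift along the tool's x, y, z in m, then the turn about the tool's z in rad, then the opening, from 0 (shut) to 1 (fully open). In form: [[[dx, dy, dz], yaw, claw], ...]. A call has 1 to 20 rows; each row shifts and turns the commanded pose from where the row before left it, along the tool's axes as they then stand; what a row does not reach is not made up. A row lasts 1/8 s, in which the tool goes at most 62.5 mm and 10.7 degrees, less where a joint would pass 70% of its speed; a pose out of reach is approached as far as the arm can. A call is refused whole if a number of a shift passes 0.0625 or a number of a turn 0.188, either way. A call with a gripper value outside its range is refused whole. The fingers move at their own pace and stop on an object; "newtons" is the grip in N (left out, the last holds). Time passes only in rows, so rows that do not move let the fingers close. It gives the time, the measured TCP pose, the force, the opening and the grip force at its end, in the units of the state.
- robot.observe(): the state, without advancing time (a new reading comes with each control period).
- robot.read_camera(name): name is "scene" or "top" or "wrist"; returns a dict with "pixels" (420x560x3 uint8, red, green, blue), "fx", "fy", "cx", "cy" (pixels), "view" (4x4, takes a point from world to camera coordinates); the wrist camera has in their place "T_tool_cam" (4x4, takes a point from camera to tool coordinates, whose origin is the TCP and whose axes are the flange's). Camera axes: x right, y up, looking along -z (the intrinsics and any distortion apply to the point x, -y, -z); pixel columns grow to the right and rows downward; lengths in m; the calibration is good to about 2 mm. The wrist camera is an equidistant fisheye: a pixel r from the principal point sees the ray r / f radians off the axis. A picture is of the moment at which its call begins: read the wrist's pose just before it. There is no depth.
- robot.hand_in(): hands the job in; it is judged then, once.
Trained networks look in a picture, given as the dict that the camera call returned (one of the last four; its "shot" number tells which), for a name from the list of things; names that differ only in an ending like _2 or _b are one class to them, and where a whole thing is asked for, a point or a joint stands for the part that bears it (a point fixed in the world has none). Each returns a list of dicts, best first, with "p" (0 to 1); they miss things now and then, are a little off and sometimes report something else, mostly with a low value. They report only what shows in the picture. A call takes as long as a camera call. They do not tell look-alikes from the thing itself.
- robot.find_in(picture, name): "at" ([column, row] in pixels, amid what is visible of it).
- robot.tip_of(picture, name): "at" ([column, row] in pixels: a listed point, or the origin of a listed thing).
The state is a dict: "time": time; "qpos": joint angles; "qvel": joint speeds; "joint_efforts": joint torques, N m; "tool_pos": TCP position; "tool_rot": TCP orientation; "contact_force": force on the tool from outside, world axes, zero at the start; "torque": the same for the moment, N m; "opening": finger opening in m; "grip_force": force on a finger pad.
Only numpy, scipy, OpenCV 4.12 (cv2) and the standard library are available. Lean on these libraries where they do the work, as an engineer would, in place of code of your own. Each camera call takes 0.05 s, during which the arm holds its last target. There are 200 camera calls.

## Working session

There is one attempt and no reset: what is moved stays moved. The work goes in short steps, Python scripts to look and compute and a tool call to move; the robot and the scene stay as the last step left them, time stands still between calls to the robot, and variables do not carry over. Pictures are saved under pics/ and viewed, at most 10 in all, crops included, and the job is handed in when it is done.

Besides the shell and the picture viewer there is one more tool, called as name(argument=value, ...), one argument or row to a line, values as JSON. carry_out: Moves the arm, as the interface text tells. Its arguments: {"type":"object","properties":{"commands":{"type":"array"},"newtons":{"type":"number"}},"required":["commands"]}

```bash
mkdir -p pics && cat > h.py <<'E'
import numpy as np, cv2
from cell import robot
def save(p,n): cv2.imwrite('pics/'+n,p['pixels'][:,:,::-1])
def ray(p,at):
    V=np.array(p['view']); R=V[:3,:3]; o=-R.T@V[:3,3]
    d=np.array([(at[0]-p['cx'])/p['fx'],-(at[1]-p['cy'])/p['fy'],-1]); return o,R.T@d
def onz(p,at,z):
    o,d=ray(p,at); return o+d*(z-o[2])/d[2]
def proj(p,X):
    V=np.array(p['view']); c=V[:3,:3]@np.array(X)+V[:3,3]
    return [p['cx']+p['fx']*c[0]/-c[2], p['cy']-p['fy']*c[1]/-c[2]]
E
python3 - <<'E'
from h import *
s=robot.observe(); print({k:np.round(v,3).tolist() for k,v in s.items()})
zs={'mould':0,'mould_nose':.03,'nest':0,'endstop':.01,'plunger_tip':.04,'track_mouth':.01,'mould_home':.01,'square_mould':0,'jar':0,'bead_cup':0}
for c in ['scene','top']:
    p=robot.read_camera(c); save(p,c+'0.png'); print(c,[k for k in p],p['fx'])
    for n,z in zs.items():
        for f in ('tip_of','find_in'):
            if f=='find_in' and n not in('mould','nest','square_mould','jar','bead_cup'): continue
            for r in getattr(robot,f)(p,n)[:3]:
                print(f,n,round(r['p'],2),np.round(r['at'],1),np.round(onz(p,r['at'],z),3)[:2])
E
```

```text
{'time': 0.0, 'qpos': [1.185, 0.343, 1.525, -0.0, 1.275, -0.146], 'qvel': [0.0, -0.002, -0.001, -0.001, -0.002, 0.002], 'joint_efforts': [-0.0, -43.125, -24.421, 0.072, 0.056, -0.0], 'tool_pos': [0.125, 0.51, 0.243], 'tool_rot': [-3.14, -0.0, 2.902], 'contact_force': [-0.036, 0.467, -0.203], 'torque': [-0.024, 0.008, 0.001], 'grip_force': 0.0, 'opening': 0.092}
scene ['pixels', 'fx', 'fy', 'cx', 'cy', 'view', 'shot'] 391.5819541802835
tip_of mould 0.9 [351.  223.2] [0.569 0.189]
tip_of mould 0.61 [378.8 197. ] [0.455 0.236]
find_in mould 0.95 [353.  218.1] [0.551 0.189]
find_in mould 0.68 [402.2 229.9] [0.548 0.312]
find_in mould 0.65 [383.9 192.4] [0.433 0.246]
tip_of mould_nose 0.67 [405.2 188.4] [0.431 0.296]
tip_of mould_nose 0.65 [358.1 233.5] [0.621 0.215]
find_in nest 0.96 [205.3 189.6] [ 0.586 -0.214]
tip_of track_mouth 0.82 [210.4 170.6] [ 0.521 -0.231]
tip_of mould_home 0.98 [206.6 186.3] [ 0.581 -0.21 ]
tip_of square_mould 0.71 [247.7 264.6] [ 0.771 -0.004]
find_in square_mould 0.97 [248.8 259.2] [ 0.756 -0.008]
find_in square_mould 0.35 [205.6 191.7] [ 0.592 -0.209]
tip_o
[... 737 characters left out ...]

tip_of nest 0.76 [389.3 221.3] [ 0.594 -0.201]
find_in nest 0.72 [394.3 226.1] [ 0.584 -0.211]
tip_of endstop 0.68 [390.4 211.7] [ 0.612 -0.202]
tip_of endstop 0.29 [151.3 143.6] [0.752 0.275]
tip_of plunger_tip 0.51 [393.3 211.2] [ 0.608 -0.201]
tip_of track_mouth 0.94 [406.9 266.4] [ 0.505 -0.23 ]
tip_of mould_home 0.78 [395.8 227.4] [ 0.581 -0.212]
tip_of square_mould 0.96 [285.4 135.6] [0.77  0.003]
find_in square_mould 0.77 [287.5 135.8] [ 0.77  -0.001]
tip_of jar 0.6 [151.5 143.5] [0.755 0.277]
tip_of jar 0.48 [392.4 220.9] [ 0.595 -0.208]
find_in jar 0.77 [145.4 137.6] [0.768 0.29 ]
tip_of bead_cup 0.59 [417.5 131.9] [ 0.776 -0.264]
find_in bead_cup 0.76 [424.4 123.9] [ 0.793 -0.278]
```

View pics/scene0.png

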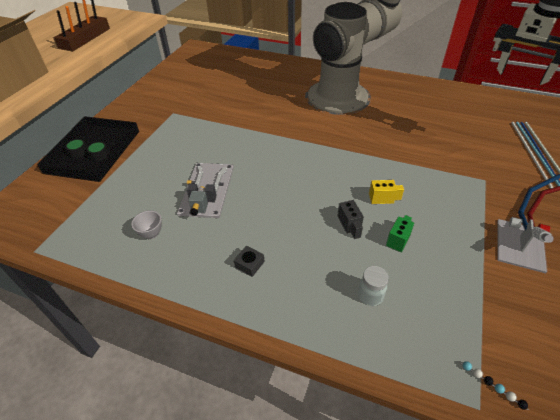

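View pics/top0.png

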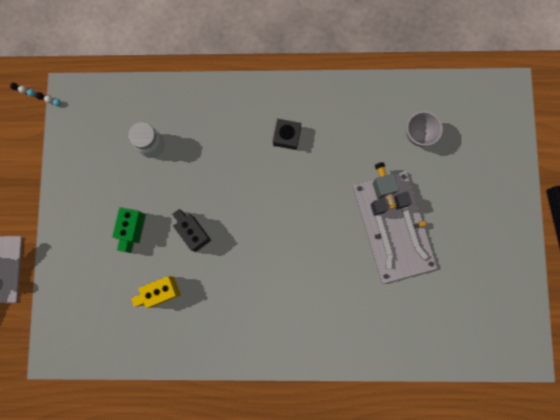

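Candidates for the mould in the top image are the dark graphite tongued one (192,232), green (127,228), yellow (157,292) and the square mould (287,135). By the description I choose the dark tongued one, with its tongue towards the upper left at (180,214). The nest is at (395,225), with its plunger at the top (383,172). I'll check both with overlaid models.

```bash
cat >> h.py <<'E'
def wire(img,f,pose,boxes,col,s=1,off=(0,0)):
    x,y,a=pose; c,sn=np.cos(a),np.sin(a)
    for (x0,x1,y0,y1,z0,z1) in boxes:
        P=[f([x+c*u-sn*v,y+sn*u+c*v,w]) for w in(z0,z1) for u,v in((x0,y0),(x1,y0),(x1,y1),(x0,y1))]
        P=[tuple(int(round((q[i]-off[i]+.5)*s)) for i in(0,1)) for q in P]
        for i in range(4):
            for a_,b_ in((i,(i+1)%4),(i+4,(i+1)%4+4),(i,i+4)): cv2.line(img,P[a_],P[b_],col,1,cv2.LINE_AA)
M=[(-.03,.03,-.02,.02,0,.05),(.03,.052,-.009,.009,0,.04)]
N=[(-.11,.09,-.055,.055,0,.01),(.02,.045,-.034,-.012,.01,.052),(.02,.045,.012,.034,.01,.052),(-.06,.02,.022,.032,.01,.02),(-.06,.02,-.032,-.022,.01,.02)]
def crop(p,x,y,w,h,s): return np.ascontiguousarray(cv2.resize(p['pixels'][y:y+h,x:x+w,::-1],None,fx=s,fy=s,interpolation=cv2.INTER_CUBIC))
E
python3 - <<'E'
from h import *
p=robot.read_camera('top')
# rough poses
m=(.569,.186,.52); n=(.592,-.2085,.26)
a=crop(p,155,195,60,70,6); b=crop(p,345,160,100,130,4); 
wire(a,lambda X:proj(p,X),m,M,(0,255,0),6,(155,195)); wire(b,lambda X:proj(p,X),n,N,(0,0,255),4,(345,160))
W=np.zeros((520,760,3),np.uint8); W[:420,:360]=a; W[:520,360:760]=b
cv2.imwrite('pics/c1.png',W)
E
```

```text
(no output)
```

View pics/c1.png

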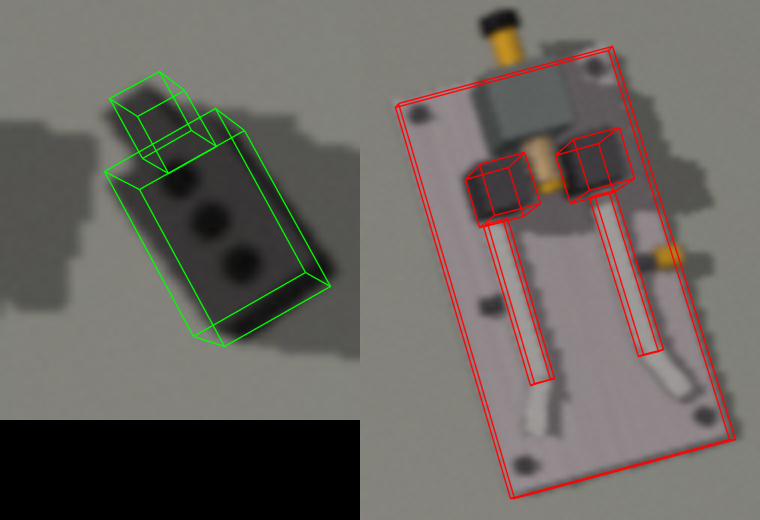

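The crop confirms the graphite mould: three cavities, tongue at the upper left. The nest overlay fits, but the mould's heading needs refining, so I'll fit the silhouettes.

```bash
cat >> h.py <<'E'
from scipy.optimize import minimize
def sil(f,pose,boxes,shape,s=4):
    m=np.zeros((shape[0],shape[1]),np.uint8); x,y,a=pose; c,sn=np.cos(a),np.sin(a)
    for (x0,x1,y0,y1,z0,z1) in boxes:
        P=np.array([f([x+c*u-sn*v,y+sn*u+c*v,w]) for w in(z0,z1) for u in(x0,x1) for v in(y0,y1)])
        cv2.fillConvexPoly(m,np.round(cv2.convexHull(P.astype(np.float32))*16).astype(np.int32),255,cv2.LINE_AA,4)
    return m/255.
def fit(f,mask,pose,boxes,box):
    x,y,w,h=box
    def c(q): return np.abs(sil(f,q,boxes,mask.shape)-mask)[y:y+h,x:x+w].sum()
    best=None
    for da in(-.1,0,.1):
        q=np.add(pose,(0,0,da)); S=np.array([q]+[q+d for d in np.diag([.006,.006,.08])])
        r=minimize(c,q,method='Nelder-Mead',options=dict(initial_simplex=S,xatol=1e-4,fatol=.05))
        if best is None or r.fun<best.fun: best=r
    return best.x,best.fun
E
python3 - <<'E'
from h import *
for cam,box,nb in(('top',(155,195,60,65),(345,160,100,130)),('scene',(325,190,45,55),(175,155,70,70))):
    p=robot.read_camera(cam); g=p['pixels'].max(2).astype(float); f=lambda X:proj(p,X)
    mask=np.clip((75-g)/20,0,1)   # graphite dark
    x,y,w,h=box; print(cam,'hist',np.histogram(g[y:y+h,x:x+w],bins=range(0,180,12))[0])
    print('mould',*fit(f,mask,(.569,.186,.56),M,box))
    P=p['pixels'].astype(int); pk=((P[...,0]-P[...,1])>3).astype(np.uint8)
    x,y,w,h=nb; k=np.zeros_like(pk); k[y:y+h,x:x+w]=pk[y:y+h,x:x+w]
    k=cv2.morphologyEx(k,cv2.MORPH_CLOSE,np.ones((15,15))); n,l,st,_=cv2.connectedComponentsWithStats(k); k=(l==1+np.argmax(st[1:,4])).astype(np.uint8)
    print('nest',*fit(f,k*1.,(.592,-.2085,.26),N[:3],nb))
E
```

```text
top hist [   0   66  102  126  508   83  154  690   84   83 1873  131    0    0]
mould [0.56838095 0.18098022 0.72460064] 170.4598039215686
nest [ 0.59397065 -0.20612262  0.27088717] 642.9058823529411
scene hist [   3   39  177   82  309   81   57  517   51   19   33 1106    1    0]
mould [0.56911682 0.18276483 0.55599902] 147.9
nest [ 0.59121536 -0.20856836  0.27395421] 198.59607843137255
```

carry_out(
  commands=[
    [[-0.0363,-0.0153,0.003],0,1],
    [[-0.0363,-0.0153,0.003],0,1],
    [[-0.0363,-0.0153,0.003],0,1],
    [[-0.0363,-0.0153,0.003],0,1],
    [[-0.0363,-0.0153,0.003],0,1],
    [[-0.0363,-0.0153,0.003],0,1],
    [[-0.0363,-0.0153,0.003],0,1],
    [[-0.0363,-0.0153,0.003],0,1],
    [[-0.0363,-0.0153,0.003],0,1],
    [[-0.0363,-0.0153,0.003],0,1],
    [[-0.0363,-0.0153,0.003],0,1],
    [[-0.0363,-0.0153,0.003],0,1],
    [[-0.0363,-0.0153,0.003],0,1],
    [[-0.0363,-0.0153,0.003],0,1],
    [[0,0,0],-0.168,1],
    [[0,0,0],-0.168,1],
    [[0,0,0],-0.168,1],
    [[0,0,0],-0.168,1],
    [[0,0,0],-0.168,1],
    [[0,0,0],0,1],
  ],
  newtons=45,
)

```text
time: 4.25
tool_pos: [0.5675, 0.1812, 0.2016]
tool_rot: [3.141, -0.0, -2.543]
contact_force: [0.4, 0.4, 0.5]
opening: 0.0917
grip_force: 0.0
```

```bash
cat >> h.py <<'E'
from scipy.spatial.transform import Rotation as Ro
def wristf(p,s):
    R=Ro.from_euler('xyz',s['tool_rot']).as_matrix(); t=np.array(s['tool_pos']); T=np.array(p['T_tool_cam'])
    def f(X):
        c=T[:3,:3].T@(R.T@(np.array(X)-t)-T[:3,3]); v=np.array([c[0],-c[1],-c[2]])
        r=np.hypot(v[0],v[1]); th=np.arctan2(r,v[2]); k=th/max(r,1e-9)
        return [p['cx']+p['fx']*v[0]*k,p['cy']+p['fy']*v[1]*k]
    return f
def wonz(p,s,at,z):
    R=Ro.from_euler('xyz',s['tool_rot']).as_matrix(); t=np.array(s['tool_pos']); T=np.array(p['T_tool_cam'])
    u=np.array([(at[0]-p['cx'])/p['fx'],(at[1]-p['cy'])/p['fy']]); th=np.linalg.norm(u); k=np.sin(th)/max(th,1e-9)
    d=R@T[:3,:3]@np.array([u[0]*k,-u[1]*k,-np.cos(th)]); o=R@T[:3,3]+t
    return o+d*(z-o[2])/d[2]
def state():
    s=robot.observe(); print({k:np.round(s[k],4).tolist() for k in('time','qpos','tool_pos','tool_rot','contact_force','opening','grip_force')}); return s
E
python3 - <<'E'
from h import *
s=state(); p=robot.read_camera('wrist'); f=wristf(p,s)
for fn in('tip_of','find_in'):
  for n,z in(('mould',0 if fn=='tip_of' else .04),('mould_nose',.03)):
    for r in getattr(robot,fn)(p,n)[:3]: print(fn,n,round(r['p'],2),np.round(r['at']),np.round(wonz(p,s,r['at'],z),3))
q=(.5685,.183,.6); print(f([*q[:2],0]))
W=p['pixels'][:,:,::-1].copy(); wire(W,f,q,M,(0,255,0)); cv2.imwrite('pics/w1.png',W)
E
```

```text
{'time': 4.25, 'qpos': [0.1805, 0.505, 1.3847, 0.0001, 1.2519, -1.989], 'tool_pos': [0.5675, 0.1812, 0.2016], 'tool_rot': [3.1415, -0.0, -2.5429], 'contact_force': [0.3833, 0.3625, 0.5433], 'opening': 0.0917, 'grip_force': 0.0}
tip_of mould 0.95 [380. 130.] [ 0.457  0.24  -0.   ]
tip_of mould 0.89 [278. 185.] [0.57  0.184 0.   ]
tip_of mould 0.85 [360. 253.] [0.582 0.309 0.   ]
tip_of mould_nose 0.81 [403. 230.] [0.529 0.319 0.03 ]
tip_of mould_nose 0.75 [436. 143.] [0.434 0.29  0.03 ]
tip_of mould_nose 0.55 [286. 240.] [0.608 0.219 0.03 ]
find_in mould 0.73 [392. 135.] [0.46  0.242 0.04 ]
find_in mould 0.69 [279. 192.] [0.569 0.183 0.04 ]
find_in mould 0.61 [361. 249.] [0.57  0.287 0.04 ]
find_in mould_nose 0.95 [281. 194.] [0.571 0.187 0.03 ]
find_in mould_nose 0.78 [395. 131.] [0.453 0.245 0.03 ]
find_in mould_nose 0.58 [363. 247.] [0.569 0.293 0.03 ]
[np.float64(278.4776329565842), np.float64(183.8550863985584)]
```

View pics/w1.png

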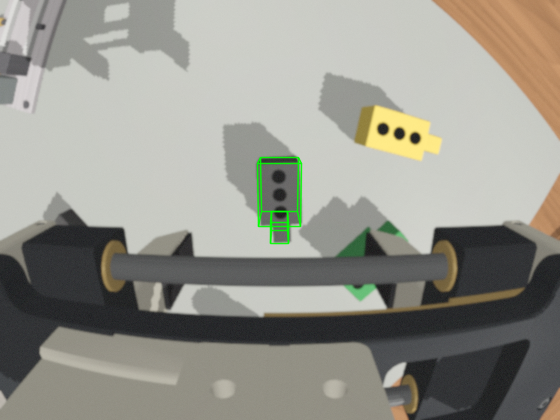

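The wrist view shows the graphite mould at (280,195), centred between the open jaws with its tongue pointing down. The overlay fits, and I'll refine it with a silhouette fit.

```bash
python3 - <<'E'
from h import *
s=robot.observe(); p=robot.read_camera('wrist'); f=wristf(p,s); g=p['pixels'].max(2).astype(float); b=(245,145,70,105)
for th in(85,105):
    print(th,fit(f,np.clip((th-g)/20,0,1),(.5685,.183,.6),M,b))
x,y,w,h=b; print(np.histogram(g[y:y+h,x:x+w],bins=range(0,220,15))[0])
E
```

```text
85 (array([0.56844558, 0.185325  , 0.70704717]), np.float64(2840.1617647058824))
105 (array([0.56840775, 0.18306555, 0.67786486]), np.float64(2584.714705882353))
[   0    0  263  179  145  141  621 1684  134  421 1107  104  216 2335]
```

```bash
python3 - <<'E'
from h import *
s=robot.observe(); p=robot.read_camera('wrist'); f=wristf(p,s); g=p['pixels'].max(2).astype(float)
for th in(125,130,138):
  for b in((245,145,70,105),(253,150,54,75)):
    m=np.clip((th-g)/10,0,1); m=cv2.morphologyEx(m,cv2.MORPH_CLOSE,np.ones((3,3)))
    print(th,fit(f,m,(.5685,.183,.6),M,b))
E
```

```text
125 (array([0.56763274, 0.18238525, 0.67335711]), np.float64(386.56666666666666))
125 (array([0.56927139, 0.18333278, 0.64278749]), np.float64(232.6627450980392))
130 (array([0.56816151, 0.18292363, 0.66111073]), np.float64(329.95490196078435))
130 (array([0.56926913, 0.18323801, 0.64491245]), np.float64(192.12745098039215))
138 (array([0.56781619, 0.18260683, 0.66249206]), np.float64(274.9529411764706))
138 (array([0.56877021, 0.18301865, 0.65205624]), np.float64(159.76470588235293))
```

carry_out(
  commands=[
    [[-0.0018,0.0009,0.03],-0.05,1],
    [[0,0,0.035],0,1],
    [[0,0,0.035],0,1],
    [[0,0,0.035],0,1],
    [[0,0,0.02],0,1],
    [[0,0,0.0096],0,1],
    [[0,0,0],0,1],
    [[0,0,0],0,0.6],
    [[0,0,0],0,0.3],
    [[0,0,0],0,0.3],
    [[0,0,0],0,0.2],
    [[0,0,0],0,0.2],
    [[0,0,0],0,0.2],
  ],
  newtons=45,
)

```text
time: 6.22
tool_pos: [0.5685, 0.183, 0.0371]
tool_rot: [-3.142, 0.0, -2.491]
contact_force: [-0.4, 0.1, -0.7]
opening: 0.0395
grip_force: 45.0
```

carry_out(
  commands=[
    [[0,0,-0.045],0.128,0.2],
    [[0,0,-0.045],0.128,0.2],
    [[0,0,-0.045],0.127,0.2],
    [[0.0173,-0.0384,0],0,0.2],
    [[0.0173,-0.0384,0],0,0.2],
    [[0.0173,-0.0384,0],0,0.2],
    [[0.0173,-0.0384,0],0,0.2],
    [[0.0173,-0.0384,0],0,0.2],
    [[0.0173,-0.0384,0],0,0.2],
    [[0.0173,-0.0384,0],0,0.2],
    [[0.0173,-0.0384,0],0,0.2],
    [[0.0173,-0.0384,0],0,0.2],
    [[0.0173,-0.0384,0],0,0.2],
    [[0,0,0],0,0.2],
    [[0,0,0],0,0.2],
  ],
)

```text
time: 8.1
tool_pos: [0.5026, -0.2326, 0.1717]
tool_rot: [3.14, -0.001, -2.875]
contact_force: [-0.2, 1.0, -1.9]
opening: 0.0398
grip_force: 45.0
```

```bash
python3 - <<'E'
from h import *
s=state(); p=robot.read_camera('wrist'); f=wristf(p,s)
zs={'nest':0,'endstop':.01,'plunger_tip':.04,'track_mouth':.01,'mould_home':.01,'mould':s['tool_pos'][2]-.037,'mould_nose':s['tool_pos'][2]-.007}
for n,z in zs.items():
  for r in robot.tip_of(p,n)[:2]: print(n,round(r['p'],2),np.round(r['at']),np.round(wonz(p,s,r['at'],z),4))
W=p['pixels'][:,:,::-1].copy(); wire(W,f,(.592,-.2085,.268),N,(0,0,255))
x,y,_=s['tool_pos']; h=s['tool_rot'][2]+np.pi; z0=s['tool_pos'][2]-.037
wire(W,f,(x,y,h),[(a,b,c,d,e+z0,g+z0) for a,b,c,d,e,g in M],(0,255,0)); cv2.imwrite('pics/w2.png',W)
E
```

```text
{'time': 8.1, 'qpos': [-0.5721, 0.4609, 1.5491, 0.0005, 1.1329, -2.4098], 'tool_pos': [0.5026, -0.2326, 0.1717], 'tool_rot': [3.1403, -0.0005, -2.8749], 'contact_force': [-0.2459, 0.973, -1.9063], 'opening': 0.0398, 'grip_force': 44.9997}
track_mouth 0.86 [277. 199.] [ 0.5107 -0.2312  0.01  ]
mould_home 0.45 [276. 200.] [ 0.5118 -0.2313  0.01  ]
mould 0.92 [282. 236.] [ 0.5017 -0.23    0.1347]
```

View pics/w2.png

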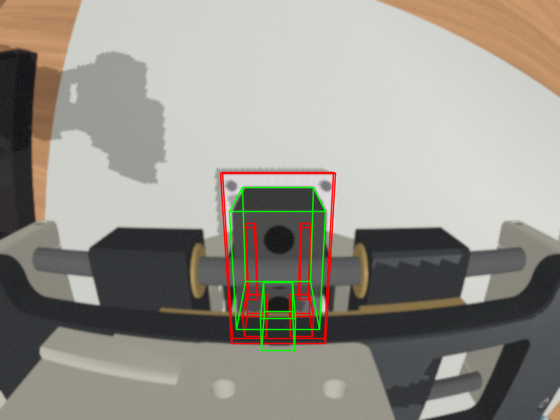

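The mould sits square in the jaws, as its overlay shows. The gripper hides most of the nest, so I'll look at it once from beyond, where the wrist camera is unobstructed.

carry_out(
  commands=[
    [[-0.04,0,-0.02],0,0.2],
    [[-0.04,0,-0.02],0,0.2],
    [[-0.04,0,-0.02],0,0.2],
    [[-0.04,0,0],0,0.2],
    [[0,0,0],0,0.2],
    [[0,0,0],0,0.2],
  ],
)

```text
time: 9.25
tool_pos: [0.6567, -0.1907, 0.2314]
tool_rot: [3.141, -0.002, -2.874]
contact_force: [0.1, -1.1, -1.9]
opening: 0.04
grip_force: 45.0
```

```bash
python3 - <<'E'
from h import *
s=state(); p=robot.read_camera('wrist'); f=wristf(p,s)
zs={'nest':0,'endstop':.01,'plunger_tip':.04,'track_mouth':.01,'mould_home':.01}
for n,z in zs.items():
  for r in robot.tip_of(p,n)[:2]: print(n,round(r['p'],2),np.round(r['at']),np.round(wonz(p,s,r['at'],z),4))
np.savez('nestview.npz',**{k:v for k,v in p.items()},pos=s['tool_pos'],rot=s['tool_rot'])
W=cv2.resize(p['pixels'][:,:,::-1],None,fx=3,fy=3,interpolation=cv2.INTER_CUBIC); wire(W,f,(.592,-.2085,.268),N,(0,0,255),3)
cv2.imwrite('pics/w3.png',W[180:780,440:1240])
E
```

```text
{'time': 9.25, 'qpos': [-0.3944, 0.6559, 1.0349, -0.0003, 1.4525, -2.2328], 'tool_pos': [0.6567, -0.1907, 0.2314], 'tool_rot': [3.1408, -0.0015, -2.874], 'contact_force': [0.1399, -1.1382, -1.8535], 'opening': 0.04, 'grip_force': 44.9996}
nest 0.75 [280. 143.] [ 0.6163 -0.1989  0.    ]
nest 0.74 [276. 120.] [ 0.5922 -0.2102  0.    ]
endstop 0.84 [280. 137.] [ 0.61   -0.2012  0.01  ]
plunger_tip 0.65 [280. 144.] [ 0.6156 -0.1997  0.04  ]
track_mouth 0.8 [279.  47.] [ 0.5114 -0.2287  0.01  ]
mould_home 0.97 [279. 109.] [ 0.5799 -0.2097  0.01  ]
```

View pics/w3.png

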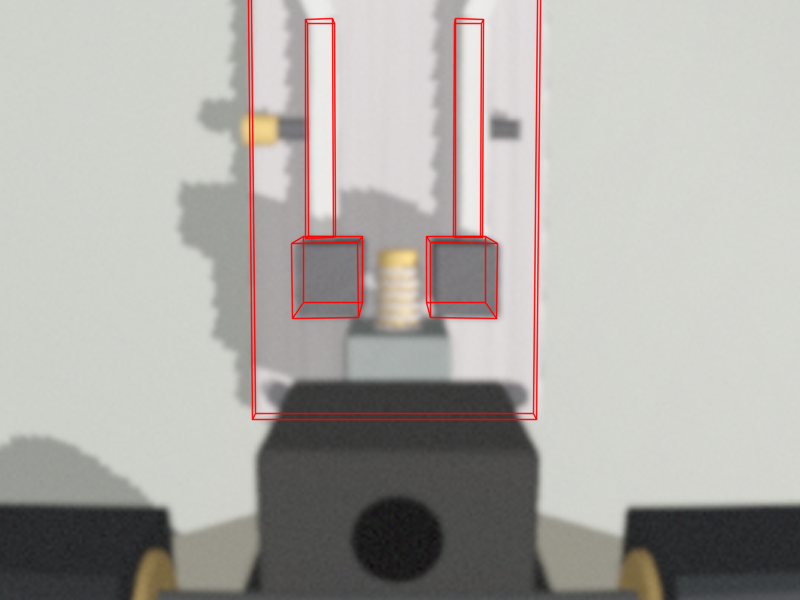

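carry_out(
  commands=[
    [[0.04,0,0],0,0.2],
    [[0.04,0,0],0,0.2],
    [[0.04,0,0],0,0.2],
    [[0.039,0.0004,0],0,0.2],
    [[0,0,0.035],0,0.2],
    [[0,0,0.035],0,0.2],
    [[0,0,0.035],0,0.2],
    [[0,0,0.03],0,0.2],
    [[0,0,0.02],0,0.2],
    [[0,0,0.015],0,0.2],
    [[0,0,0.007],0,0.2],
    [[0,0,0.004],0,0.2],
    [[0,0,0.002],0,0.2],
    [[0,0,0],0,0.2],
    [[0,0,0],0,0.2],
  ],
)

```text
time: 11.42
tool_pos: [0.504, -0.2325, 0.0495]
tool_rot: [-3.141, 0.001, -2.874]
contact_force: [-0.6, -0.8, -2.4]
opening: 0.0397
grip_force: 45.0
```

```bash
cat >> h.py <<'E'
def innest(s,n=(.5919,-.208,.268)):
    d=np.array(s['tool_pos'])[:2]-n[:2]; c,sn=np.cos(n[2]),np.sin(n[2]); F=s['contact_force']
    print('nest x,y mm',np.round([1e3*(c*d[0]+sn*d[1]),1e3*(-sn*d[0]+c*d[1])],2),'yaw err',round(s['tool_rot'][2]+np.pi-n[2],4),'F nest',np.round([c*F[0]+sn*F[1],-sn*F[0]+c*F[1],F[2]],2))
E
python3 -c "
from h import *
innest(state())"
```

```text
{'time': 11.425, 'qpos': [-0.5703, 0.6196, 1.6681, 0.0001, 0.8533, -2.4084], 'tool_pos': [0.504, -0.2325, 0.0495], 'tool_rot': [-3.1412, 0.0005, -2.8744], 'contact_force': [-0.5979, -0.7972, -2.3812], 'opening': 0.0397, 'grip_force': 44.9995}
nest x,y mm [-91.23  -0.35] yaw err -0.0008 F nest [-0.79 -0.61 -2.38]
```

carry_out(
  commands=[
    [[0,0,0.001],0,0.2],
    [[0,0,0.001],0,0.2],
    [[0,0,0],0,0.2],
    [[0,0,0],0,0.2],
  ],
)

```text
time: 11.92
tool_pos: [0.5039, -0.2324, 0.0472]
tool_rot: [-3.142, 0.0, -2.874]
contact_force: [-0.1, -0.8, -1.1]
opening: 0.0396
grip_force: 45.0
```

```bash
python3 -c "
from h import *
innest(state())"
```

```text
{'time': 11.925, 'qpos': [-0.5703, 0.6231, 1.6696, 0.0002, 0.8488, -2.4085], 'tool_pos': [0.5039, -0.2324, 0.0472], 'tool_rot': [-3.1416, 0.0002, -2.8744], 'contact_force': [-0.0779, -0.802, -1.1453], 'opening': 0.0396, 'grip_force': 44.9998}
nest x,y mm [-91.33  -0.23] yaw err -0.0008 F nest [-0.29 -0.75 -1.15]
```

carry_out(
  commands=[
    [[-0.005,0,0],0,0.2],
    [[-0.005,0,0],0,0.2],
    [[-0.005,0,0],0,0.2],
    [[-0.005,0,0],0,0.2],
    [[-0.005,0,0],0,0.2],
    [[0,0,0],0,0.2],
  ],
)

```text
time: 12.68
tool_pos: [0.5286, -0.2257, 0.0472]
tool_rot: [-3.141, 0.001, -2.874]
contact_force: [0.5, -0.8, -0.0]
opening: 0.0396
grip_force: 45.0
```

```bash
python3 -c "
from h import *
innest(state())"
```

```text
{'time': 12.675, 'qpos': [-0.537, 0.65, 1.6112, 0.0005, 0.8794, -2.3756], 'tool_pos': [0.5286, -0.2257, 0.0472], 'tool_rot': [-3.1412, 0.0009, -2.8741], 'contact_force': [0.5343, -0.7982, -0.0072], 'opening': 0.0396, 'grip_force': 45.0}
nest x,y mm [-65.71  -0.29] yaw err -0.0005 F nest [ 0.3  -0.91 -0.01]
```

Its front is in the straight part of the rails with no side force. Continuing up to just short of the plunger.

carry_out(
  commands=[
    [[-0.005,0,0],0,0.2],
    [[-0.005,0,0],0,0.2],
    [[-0.005,0,0],0,0.2],
    [[-0.005,0,0],0,0.2],
    [[-0.005,0,0],0,0.2],
    [[-0.005,0,0],0,0.2],
    [[0,0,0],0,0.2],
  ],
)

```text
time: 13.55
tool_pos: [0.5577, -0.2177, 0.0471]
tool_rot: [-3.141, 0.001, -2.874]
contact_force: [0.8, 0.7, 1.6]
opening: 0.0396
grip_force: 45.0
```

```bash
python3 -c "
from h import *
innest(state())"
```

```text
{'time': 13.55, 'qpos': [-0.5005, 0.6836, 1.5386, 0.0006, 0.9183, -2.339], 'tool_pos': [0.5577, -0.2177, 0.0471], 'tool_rot': [-3.1412, 0.0011, -2.8742], 'contact_force': [0.7696, 0.7214, 1.5966], 'opening': 0.0396, 'grip_force': 45.0003}
nest x,y mm [-35.6  -0.3] yaw err -0.0006 F nest [0.93 0.49 1.6 ]
```

carry_out(
  commands=[
    [[-0.004,0,0],0,0.2],
    [[-0.004,0,0],0,0.2],
    [[-0.004,0,0],0,0.2],
    [[-0.003,0,0],0,0.2],
    [[-0.003,0,0],0,0.2],
    [[-0.002,0,0],0,0.2],
    [[-0.001,0,0],0,0.2],
    [[0,0,0],0,0.2],
  ],
)

```text
time: 14.55
tool_pos: [0.5761, -0.2127, 0.0472]
tool_rot: [3.141, -0.002, -2.874]
contact_force: [-7.1, -2.5, 4.5]
opening: 0.0399
grip_force: 45.0
```

```bash
python3 -c "
from h import *
innest(state())"
```

```text
{'time': 14.55, 'qpos': [-0.4778, 0.7075, 1.4868, -0.0013, 0.9495, -2.315], 'tool_pos': [0.5761, -0.2127, 0.0472], 'tool_rot': [3.1409, -0.0023, -2.8744], 'contact_force': [-7.0782, -2.5098, 4.5371], 'opening': 0.0399, 'grip_force': 45.0012}
nest x,y mm [-16.48  -0.3 ] yaw err -0.0008 F nest [-7.49 -0.55  4.54]
```

carry_out(
  commands=[
    [[-0.001,0,0],0,0.2],
    [[-0.001,0,0],0,0.2],
    [[-0.001,0,0],0,0.2],
    [[-0.001,0,0],0,0.2],
    [[0,0,0],0,0.2],
  ],
)

```text
time: 15.18
tool_pos: [0.5797, -0.2117, 0.0471]
tool_rot: [3.141, -0.003, -2.874]
contact_force: [-8.0, -2.5, 5.4]
opening: 0.0396
grip_force: 45.0
```

```bash
python3 -c "
from h import *
innest(state())"
```

```text
{'time': 15.175, 'qpos': [-0.4736, 0.7122, 1.4766, -0.0016, 0.9554, -2.3106], 'tool_pos': [0.5797, -0.2117, 0.0471], 'tool_rot': [3.1407, -0.0028, -2.8745], 'contact_force': [-7.9719, -2.4725, 5.4342], 'opening': 0.0396, 'grip_force': 45.0014}
nest x,y mm [-12.73  -0.31] yaw err -0.0009 F nest [-8.34 -0.27  5.43]
```

carry_out(
  commands=[
    [[-0.0007,0,0],0,0.2],
    [[-0.0007,0,0],0,0.2],
    [[-0.0006,0,0],0,0.2],
    [[0,0,0],0,0.2],
  ],
)

```text
time: 15.68
tool_pos: [0.5815, -0.2112, 0.0472]
tool_rot: [3.141, -0.003, -2.874]
contact_force: [-7.5, -2.5, 5.7]
opening: 0.0399
grip_force: 45.0
```

```bash
python3 -c "
from h import *
innest(state())"
```

```text
{'time': 15.675, 'qpos': [-0.4715, 0.7144, 1.4715, -0.0018, 0.9585, -2.3084], 'tool_pos': [0.5815, -0.2112, 0.0472], 'tool_rot': [3.1407, -0.0031, -2.8745], 'contact_force': [-7.4715, -2.4663, 5.7074], 'opening': 0.0399, 'grip_force': 45.0014}
nest x,y mm [-10.88  -0.32] yaw err -0.0009 F nest [-7.86 -0.4   5.71]
```

carry_out(
  commands=[
    [[-0.0005,0,0],0,0.2],
    [[-0.0005,0,0],0,0.2],
    [[-0.0005,0,0],0,0.2],
    [[0,0,0],0,0.2],
  ],
)

```text
time: 16.18
tool_pos: [0.5829, -0.2108, 0.0472]
tool_rot: [3.141, -0.003, -2.874]
contact_force: [-9.9, -3.0, 6.8]
opening: 0.0398
grip_force: 45.0
```

```bash
python3 -c "
from h import *
innest(state())"
```

```text
{'time': 16.175, 'qpos': [-0.4699, 0.7162, 1.4677, -0.0018, 0.9607, -2.3068], 'tool_pos': [0.5829, -0.2108, 0.0472], 'tool_rot': [3.1407, -0.0032, -2.8745], 'contact_force': [-9.8946, -2.9729, 6.8466], 'opening': 0.0398, 'grip_force': 45.0016}
nest x,y mm [-9.47 -0.33] yaw err -0.0009 F nest [-10.33  -0.25   6.85]
```

carry_out(
  commands=[
    [[-0.0005,0,0],0,0.2],
    [[0,0,0],0,0.2],
    [[0,0,0],0,0.2],
  ],
)

```text
time: 16.55
tool_pos: [0.5831, -0.2107, 0.0472]
tool_rot: [3.141, -0.004, -2.875]
contact_force: [-8.9, -2.5, 6.5]
opening: 0.0395
grip_force: 45.0
```

```bash
python3 -c "
from h import *
innest(state())"
```

```text
{'time': 16.55, 'qpos': [-0.4695, 0.7168, 1.4666, -0.002, 0.9617, -2.3062], 'tool_pos': [0.5831, -0.2107, 0.0472], 'tool_rot': [3.1406, -0.0036, -2.8745], 'contact_force': [-8.8827, -2.4762, 6.5345], 'opening': 0.0395, 'grip_force': 45.0018}
nest x,y mm [-9.17 -0.32] yaw err -0.0009 F nest [-9.22 -0.04  6.53]
```

carry_out(
  commands=[
    [[-0.0005,0,0],0,0.2],
    [[-0.0005,0,0],0,0.2],
    [[0,0,0],0,0.2],
    [[0,0,0],0,0.2],
  ],
)

```text
time: 17.05
tool_pos: [0.5832, -0.2107, 0.0472]
tool_rot: [3.14, -0.005, -2.875]
contact_force: [-13.3, -4.1, 9.3]
opening: 0.0399
grip_force: 45.0
```

```bash
python3 -c "
from h import *
innest(state())"
```

```text
{'time': 17.05, 'qpos': [-0.469, 0.7176, 1.4647, -0.0031, 0.9644, -2.305], 'tool_pos': [0.5832, -0.2107, 0.0472], 'tool_rot': [3.1401, -0.0054, -2.8746], 'contact_force': [-13.321, -4.1184, 9.3267], 'opening': 0.0399, 'grip_force': 45.0029}
nest x,y mm [-9.13 -0.32] yaw err -0.001 F nest [-13.94  -0.44   9.33]
```

carry_out(
  commands=[
    [[-0.0005,0,0],0,0.2],
    [[-0.0005,0,0],0,0.2],
    [[0,0,0],0,0.2],
    [[0,0,0],0,0.2],
    [[0,0,0],0,0.2],
  ],
  newtons=55,
)

```text
time: 17.68
tool_pos: [0.5832, -0.2107, 0.0472]
tool_rot: [3.14, -0.007, -2.875]
contact_force: [-17.9, -5.5, 11.0]
opening: 0.0397
grip_force: 55.0
```

```bash
python3 - <<'E'
from h import *
s=state(); innest(s)
p=robot.read_camera('scene'); a=crop(p,165,145,85,80,5); n=(.5919,-.208,.268)
f=lambda X:proj(p,X); wire(a,f,n,N[:3],(0,0,255),5,(165,145))
b=crop(p,165,145,85,80,4)
cv2.imwrite('pics/end.png',np.hstack([a,cv2.copyMakeBorder(b,0,80,0,0,cv2.BORDER_CONSTANT)]))
for i in range(3): robot.read_camera('scene'); innest(robot.observe())
E
```

```text
{'time': 17.675, 'qpos': [-0.4685, 0.7184, 1.4629, -0.0042, 0.9671, -2.304], 'tool_pos': [0.5832, -0.2107, 0.0472], 'tool_rot': [3.1396, -0.0073, -2.8746], 'contact_force': [-17.9023, -5.4942, 11.0498], 'opening': 0.0397, 'grip_force': 55.0048}
nest x,y mm [-9.09 -0.31] yaw err -0.001 F nest [-18.72  -0.56  11.05]
nest x,y mm [-9.09 -0.31] yaw err -0.001 F nest [-18.69   0.25  11.74]
nest x,y mm [-9.09 -0.31] yaw err -0.001 F nest [-18.55   0.16  12.22]
nest x,y mm [-9.08 -0.29] yaw err -0.001 F nest [-18.31  -0.59  11.38]
```

View pics/end.png

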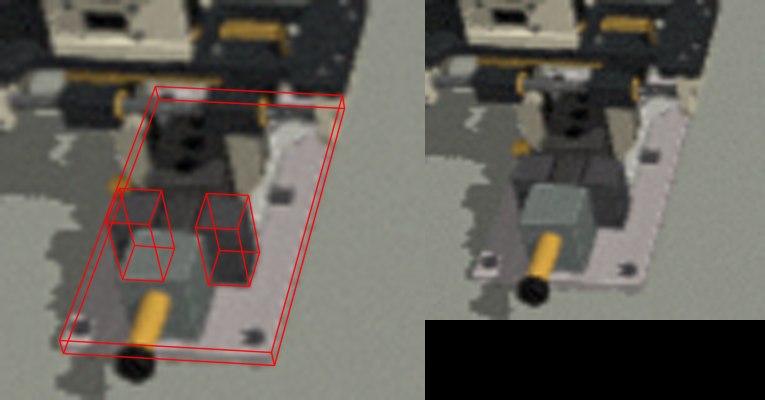

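The view shows the tongue filling the gap between the posts, the shoulders at their faces, and the fingers clear of posts and rails. Advance has stalled at home, with a steady push of about 18.5 N against a spring of about 8 N. Handing in.

```bash
python3 -c "
from h import *
print(robot.hand_in()); innest(robot.observe())"
```

```text
the job is handed in; nothing more can be done
None
the job is handed in; nothing more can be done
```

I handed the job in with the mould upright in the track, tongue to the plunger and shoulders against the end stop. It is still gripped at 55 N and pushed at about 18.5 N, an estimated 10 N of it on the stop. The judge's verdict was not shown.

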